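# Take the temperature of the six-sided tile

## Task

Before it is painted, the six-sided tile needs a temperature check: pick up the infrared thermometer from its cork mat, point its lens squarely at the middle of the six-sided tile from about 90 mm away and hold it still there for two seconds. Then stand the thermometer upright in the middle of its cork mat again and let go. Read only this tile, do not touch any tile or stand, and leave the other things where they are.

Things in the scene. Friction and masses are not known exactly. Their poses are not given: they have to be found in the camera images.
- thermometer: Infrared thermometer, 144 mm tall, 200 g, standing on its lens hood. Black round hood, 60 mm across at the mouth, tapering to 34 mm at 50 mm height; above it a grey handle 30 mm (own x) by 34 mm (own y), from 50 to 144 mm height. Origin: centre of the hood's mouth (lens end, its underside as it stands); z runs up the handle, so it looks along its own -z.
- aim (a point): The point 90 mm straight ahead of the thermometer's lens, on its line of sight (thermometer's own 0, 0, -90 mm).
- mat: Round cork mat, 110 mm across, 6 mm thick, fixed to the table; the thermometer's place. Origin: centre of its underside.
- hex_face (a point): Six-sided (hexagonal) cream tile with a blue flower, 100 mm across its flats, 10 mm thick, fixed on a wooden stand that tilts it 32 degrees from lying flat. Point: centre of its painted face, about 62 mm above the table; its z axis points straight out of the face, upwards and towards the stand's front, its y axis is level. This is the tile to read.
- square_face (a point): Square cream tile with a blue flower, 100 x 100 mm, 10 mm thick, fixed on a wooden stand that tilts it 32 degrees from lying flat. Point: centre of its painted face, about 62 mm above the table; its z axis points straight out of the face, upwards and towards the stand's front, its y axis is level.
- round_face (a point): Round cream tile with a blue flower, 100 mm across, 10 mm thick, fixed on a wooden stand that tilts it 32 degrees from lying flat. Point: centre of its painted face, about 62 mm above the table; its z axis points straight out of the face, upwards and towards the stand's front, its y axis is level.
- hex_stand: The wooden stand of the six-sided tile, base 120 x 110 mm, fixed to the table; origin: centre of its underside, its front (low edge) towards its own -x.
- square_stand: The wooden stand of the square tile, base 120 x 110 mm, fixed to the table; origin: centre of its underside, its front (low edge) towards its own -x.
- round_stand: The wooden stand of the round tile, base 120 x 110 mm, fixed to the table; origin: centre of its underside, its front (low edge) towards its own -x.
- glaze_pot: Small closed jar, 36 mm across, 42 tall, beside the cork mat. Loose bystander; origin: centre of underside.
- bowl: White bowl, 110 mm across, 60 tall, left of the mat. Loose bystander; origin: centre of underside.
- paint_cup: Blue glazed cup, 70 mm across, 60 tall, right of the mat. Loose bystander; origin: centre of underside.
- brush: Paint brush about 190 mm long lying across on the table in front of the robot. Loose bystander.
- squeeze_bottle: White bottle, 60 mm across, 160 tall, at the left. Loose bystander; origin: centre of underside.

How it is judged:
On the way:
1. the thermometer is held still, its lens 60 to 120 mm from the six-sided tile, square to it within 11 degrees and pointing within 20 mm of its middle, for 1.2 s (x of aim in the frame of hex_face between -0.02 and 0.02 m and y of aim in the frame of hex_face between -0.02 and 0.02 m and z of thermometer in the frame of hex_face between 0.06 and 0.12 m and z of aim in the frame of hex_face below 0.04 m and angle between the z axis of thermometer and the z axis of hex_face, either way round below 0.2 rad and linear speed of thermometer below 0.02 m/s and angular speed of thermometer below 0.15 rad/s), for 1.2 s.
At the end, for the whole second after the job is handed in: The thermometer stands upright (within 6 degrees, hood down) on the cork mat, within 30 mm of the mat's middle, at rest and let go (horizontal distance between thermometer and mat below 0.03 m and angle between thermometer's own z axis and vertical below 0.1 rad and z of thermometer in the frame of mat between 0.002 and 0.01 m and height (world z) of aim below 0 m and linear speed of thermometer below 0.02 m/s and contact force between thermometer and the fingers below 0.1 N); the robot touches nothing.
It fails at once if a tile or a tile stand is touched (contact force between any of hex_stand, square_stand, round_stand and anything else above 0.5 N).
It fails at once if a reading is taken of the square or the round tile ((x of aim in the frame of square_face between -0.02 and 0.02 m and y of aim in the frame of square_face between -0.02 and 0.02 m and z of thermometer in the frame of square_face between 0.06 and 0.12 m and z of aim in the frame of square_face below 0.04 m and angle between the z axis of thermometer and the z axis of square_face, either way round below 0.2 rad and linear speed of thermometer below 0.02 m/s and angular speed of thermometer below 0.15 rad/s) or (x of aim in the frame of round_face between -0.02 and 0.02 m and y of aim in the frame of round_face between -0.02 and 0.02 m and z of thermometer in the frame of round_face between 0.06 and 0.12 m and z of aim in the frame of round_face below 0.04 m and angle between the z axis of thermometer and the z axis of round_face, either way round below 0.2 rad and linear speed of thermometer below 0.02 m/s and angular speed of thermometer below 0.15 rad/s)).
It fails at once if one of the other things (pot, bowl, cup, brush, bottle) is pushed over 30 mm away (distance of any of glaze_pot, bowl, paint_cup, brush, squeeze_bottle from where it was at the start of the episode above 0.03 m).
It also fails if it takes over 48 s, if anything falls off the work surface, if the arm or the gripper's body presses on something with over 40 N, if the wrist force passes 120 N, or if a joint passes its speed limit or range.

## Robot

A 6-joint arm with a two-finger parallel gripper is mounted at the origin on the work surface. World frame = base frame: x ahead of the robot, y to its left, z up, the work surface at z = 0. Lengths are in m, angles in rad, forces in N, time in s.
With the tool pointing down it reaches from about 0.35 to 0.975 m from the base axis. Payload 4.9 kg.
Tool frame: the origin (TCP) lies midway between the tips of the shut fingers; the grasp point (between the pads) lies 19 mm behind it (ctrl.hold_point_z is the distance from the TCP to the grasp point, in m); z points along the fingers, y is the line along which they close (so a half turn about z gives the same grasp; the last joint's range is limited). The gripper opens to 85 mm and grips with 20 to 120 N. Pads are 22 mm wide; open, the fingers measure 114 mm over their backs; the gripper's body (76 mm by 85 mm) begins 54 mm behind the grasp point. The pads swing forward as they close: fully open they stand 13 mm farther back than shut.
Start: joints at [-1.311, 0.053, 1.613, -0, 1.476, -0.119], TCP at [0.231, -0.581, 0.231] pointing down, gripper open.
Joint ranges: [-3.01, 3.01], [-1.01, 2.22], [0.06, 2.58], [-1.02, 4.17], [0.09, 2.62], [-3.14, 3.14]. Speed limits (rad/s): [2.57, 2.57, 3.14, 3.14, 3.14, 3.14].

## Interface

Orientations are given as a rotation vector (axis times angle).
In Python, from station import status, viewer, finish_job, ctrl gives the robot as it stands.
- The arm moves only by the shell command python3 -m jog 'ROWS' [FORCE]. ROWS is JSON, a list of rows, each a list of 7 numbers: the turn, a rotation vector about the tool's x, y, z each as a share of 5 degrees, from -1 to 1, then the shift along the tool's x, y, z each as a share of 30 mm, from -1 to 1, then the opening, from -1 (shut) to 1 (fully open). A call has 1 to 5 rows; each row shifts and turns the commanded pose from where the row before left it, along the tool's axes as they then stand; what a row does not reach is not made up. A row lasts 1/8 s, in which the tool goes at most 62.5 mm and 10.7 degrees, less where a joint would pass 70% of its speed; a pose out of reach is approached as far as the arm can. A call with a number of a shift or a turn outside -1 to 1 is refused whole. A call with a gripper value outside its range is refused whole. The fingers move at their own pace and stop on an object; FORCE is the grip in N (left out, the last holds). Time passes only in rows, so rows that do not move let the fingers close. It gives the time, the measured TCP pose, the force, the opening and the grip force at its end, in the units of the state.
- status.get_obs(): the state, without advancing time (a new reading comes with each control period).
- viewer.get_image(name): name is "side" or "top"; returns a dict with "img" (384x512x3 uint8, red, green, blue), "fovy" (degrees; the focal length in pixels is half the picture's height over the tangent of half this angle, whatever the lens; pixels are square), "cx", "cy" (the principal point, pixels), "rvec" (rotation vector, rad) and "tvec" (3), from world to camera coordinates, as OpenCV has them. Camera axes: x right, y down, z forward; pixel columns grow to the right and rows downward; lengths in m; the calibration is good to about 2 mm. A picture is of the moment at which its call begins. There is no depth.
- finish_job(): hands the job in; it is judged then, once.
The state is a dict: "t": time; "q": joint angles; "dq": joint speeds; "effort": joint torques, N m; "tool_pos": TCP position; "tool_rot": TCP orientation; "contact_force": force on the tool from outside, world axes, zero at the start; "wrist_torque": the same for the moment, N m; "opening": finger opening in m; "grip_force": force on a finger pad.
Only numpy, scipy, OpenCV 4.12 (cv2) and the standard library are available. Lean on these libraries where they do the work, as an engineer would, in place of code of your own. Each camera call takes 0.05 s, during which the arm holds its last target. There are 200 camera calls.

## Working session

There is one attempt and no reset: what is moved stays moved. The work goes in short steps, Python scripts to look and compute and a shell command to move; the robot and the scene stay as the last step left them, time stands still between calls to the robot, and variables do not carry over. Pictures are saved under pics/ and viewed, at most 10 in all, crops included, and the job is handed in when it is done.

```bash
mkdir -p pics; ls; cat > h.py <<'E'
import numpy as np,cv2
from station import status,viewer,finish_job,ctrl
from scipy.spatial.transform import Rotation as R
def cam(n):
    d=viewer.get_image(n); f=192/np.tan(np.radians(d["fovy"])/2)
    K=np.array([[f,0,d["cx"]],[0,f,d["cy"]],[0,0,1]]); return d["img"],K,np.array(d["rvec"],float),np.array(d["tvec"],float)
def save(n,fn):
    c=cam(n); cv2.imwrite(f"pics/{fn}.png",c[0][:,:,::-1]); np.savez(f"pics/{fn}.npz",K=c[1],r=c[2],t=c[3])
def back(fn,uv,z):
    d=np.load(f"pics/{fn}.npz"); Rm=R.from_rotvec(d["r"]).as_matrix(); o=-Rm.T@d["t"]
    v=Rm.T@np.linalg.solve(d["K"],[uv[0],uv[1],1]); return o+v*(z-o[2])/v[2]
def proj(fn,P):
    d=np.load(f"pics/{fn}.npz"); return cv2.projectPoints(np.atleast_2d(np.array(P,float)),d["r"],d["t"],d["K"],None)[0][:,0]
E
python3 - <<'E'
from h import *
save("top","top0");save("side","side0")
for n in("top0","side0"):
    a=cv2.imread(f"pics/{n}.png");cv2.imwrite(f"pics/{n}_v.png",cv2.resize(a,(768,576)))
    d=np.load(f"pics/{n}.npz");print(-R.from_rotvec(d["r"]).as_matrix().T@d["t"],d["K"][0,0])
print(ctrl.hold_point_z,status.get_obs())
E
```

```text
pics
[0.38226877 0.07392571 0.88842052] 392.03278887799615
[-3.12679706e-04  5.49591755e-01  6.93090781e-01] 405.4708879186134
0.0187 {'t': 0.1, 'q': array([-1.31099708e+00,  5.32888499e-02,  1.61417156e+00,  7.90685128e-06,
        1.47599237e+00, -1.18952542e-01]), 'dq': array([ 0.00039843,  0.0002318 , -0.00201639, -0.00030999,  0.00250013,
        0.00041655]), 'effort': array([ 6.42387586e-04, -3.94908607e+01, -3.71362209e+01, -6.70384520e-05,
        4.00906996e-03,  5.37610148e-06]), 'tool_pos': array([ 0.23098383, -0.58014009,  0.23017831]), 'tool_rot': array([-3.08360431e+00, -5.91041632e-01,  1.93152381e-04]), 'contact_force': array([-0.13047433,  0.49465915,  0.30633108]), 'wrist_torque': array([-0.04016089, -0.01232763, -0.03175575]), 'grip_force': 0.0, 'opening': 0.08556779272253386}
```

View pics/top0_v.png

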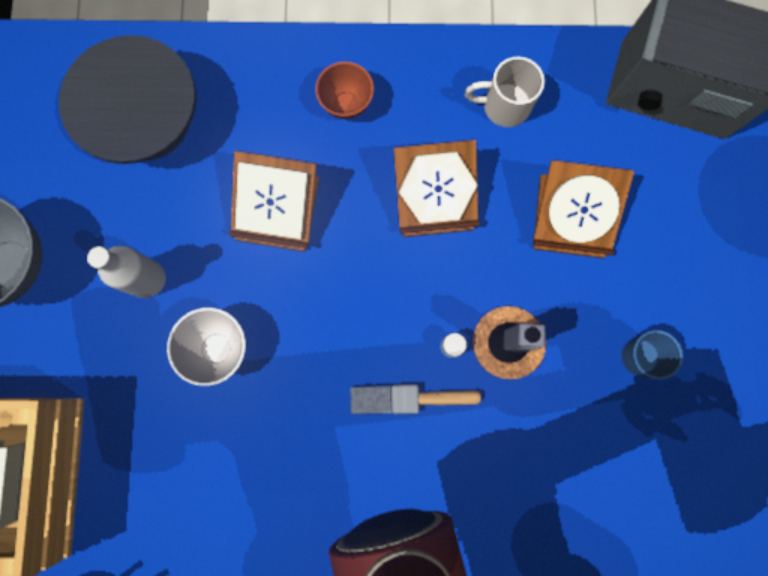

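View pics/side0_v.png

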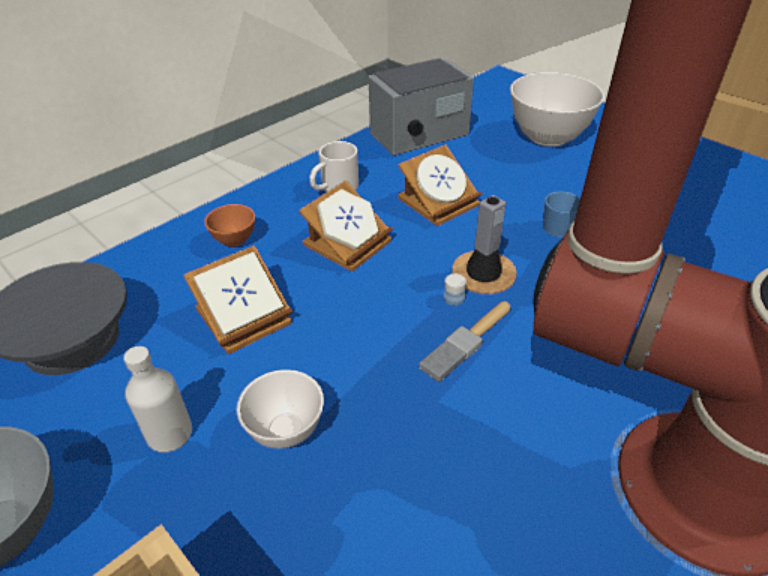

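The top view shows the hex tile in the middle at (437,188)/1.5, the mat at (510,342)/1.5 and the thermometer top at (531,335)/1.5. The side view agrees. Next I'll enlarge both.

```bash
python3 - <<'E'
import cv2,numpy as np
a=cv2.imread("pics/top0.png")
c1=cv2.resize(a[85:165,255:330],None,fx=5,fy=5,interpolation=cv2.INTER_CUBIC)
c2=cv2.resize(a[195:275,300:375],None,fx=5,fy=5,interpolation=cv2.INTER_CUBIC)
cv2.imwrite("pics/c1.png",np.hstack([c1,c2]))
b=cv2.imread("pics/side0.png")
c1=cv2.resize(b[115:185,195:270],None,fx=5,fy=5,interpolation=cv2.INTER_CUBIC)
c2=cv2.resize(b[125:195,285:360],None,fx=5,fy=5,interpolation=cv2.INTER_CUBIC)
cv2.imwrite("pics/c2.png",np.hstack([c1,c2]))
E
```

```text
(no output)
```

View pics/c1.png

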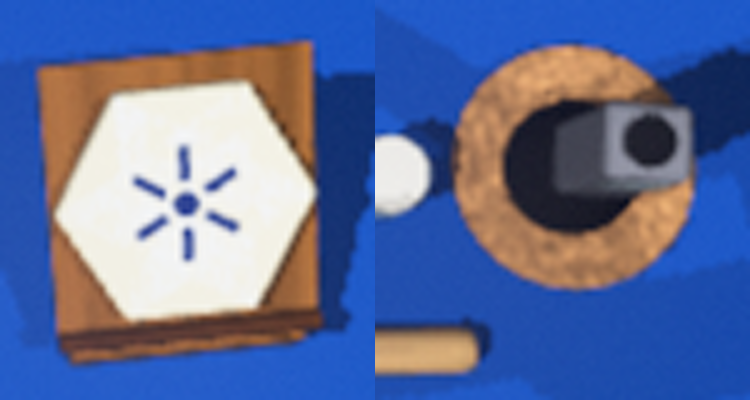

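View pics/c2.png

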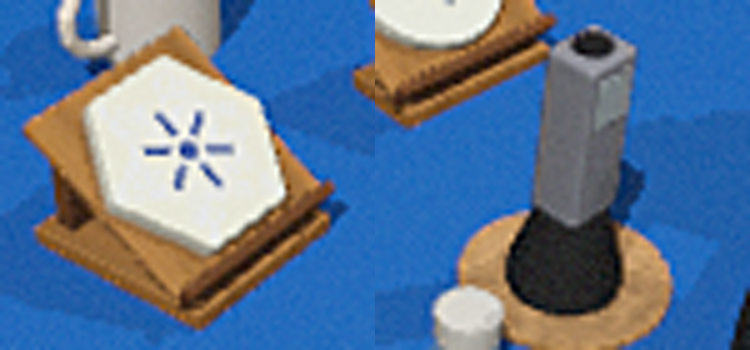

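```bash
python3 - <<'E'
from h import *
from scipy.optimize import least_squares
o=lambda c,x,y:(np.array(c,float)+.5)/5-.5+[x,y]
ht=o([(112,93),(250,80),(317,190),(260,308),(132,322),(55,213),(186,204)],255,85)
hs=o([(190,150)],195,115)
t=np.radians(32)
s=1/np.sqrt(3)*.1
L=np.array([[.05,s/2,0],[.05,-s/2,0],[0,-s,0],[-.05,-s/2,0],[-.05,s/2,0],[0,s,0],[0,0,0]])
def rot(y): return R.from_euler("z",y)*R.from_euler("y",-t)
def f(p): 
    P=rot(p[3]).apply(L)+p[:3]
    return np.r_[(proj("top0",P)-ht).ravel(),3*(proj("side0",P[6])-hs).ravel()]
r=least_squares(f,[.65,0,.062,0]);print("hex",r.x,np.abs(r.fun).max(),"z",rot(r.x[3]).as_matrix()[:,2])
m=back("top0",o((199,167),300,195),.006);print("mat",m)
tt=o([(231,105),(317,103),(317,188),(233,190)],300,195)
P=np.array([back("top0",q,.150) for q in tt]);print("therm top",P.mean(0),P)
# side: top face corners
ts=o([(552-375,52),(590-375,25),(634-375,45),(598-375,72)],285,125)
P=np.array([back("side0",q,.150) for q in ts]);print("side top",P.mean(0),P)
print("hood", back("top0",o((570-375,167),300,195),.015))
print("matside",back("side0",o((565-375,281),285,125),.006))
print("pot",back("top0",o((390-375,175),300,195),.042))
E
```

```text
hex [ 0.66753972 -0.01193702  0.06055589  0.11707236] 0.8412163773098058 z [-0.52629189 -0.06189728  0.8480481 ]
mat [ 0.44667458 -0.12210155  0.006     ]
therm top [ 0.44419383 -0.11886474  0.15      ] [[ 0.4597203  -0.10286722  0.15      ]
 [ 0.460768   -0.13552749  0.15      ]
 [ 0.42865294 -0.13437261  0.15      ]
 [ 0.4276341  -0.10269164  0.15      ]]
side top [ 0.44386621 -0.11702948  0.15      ] [[ 0.4557403  -0.10111513  0.15      ]
 [ 0.45696133 -0.13118322  0.15      ]
 [ 0.43210272 -0.13243869  0.15      ]
 [ 0.4306605  -0.10338087  0.15      ]]
hood [ 0.4460024  -0.11831699  0.015     ]
matside [ 0.44302083 -0.11763919  0.006     ]
pot [ 0.43991997 -0.03453513  0.042     ]
```

Tile, mat and thermometer fits agree between the two cameras to a few mm, and the tile centre comes out 61 mm high. Next I'll turn the tool and move above the thermometer.

```bash
cat >> h.py <<'E'
def goal(pos,yaw,tilt=0):
    "tool pointing down, yawed, leaning forward by tilt about its y"
    return np.array(pos,float), R.from_euler("z",yaw)*R.from_euler("y",-tilt)*R.from_euler("x",np.pi)
def delta(pos,yaw,tilt=0):
    s=status.get_obs(); p,G=goal(pos,yaw,tilt); T=R.from_rotvec(s["tool_rot"])
    print("t",round(s["t"],2),"pos",s["tool_pos"].round(4),"turn",np.degrees((T.inv()*G).as_rotvec()/5).round(2),"shift now",(T.inv().apply(p-s["tool_pos"])/.03).round(2),"shift in goal axes",(G.inv().apply(p-s["tool_pos"])/.03).round(2))
E
python3 -m jog '[[0,0,0.8,0.5,-0.8,0,1],[0,0,0.8,0.5,-0.8,0,1],[0,0,0.8,0.5,-0.8,0,1],[0,0,0.8,0.5,-0.8,0,1],[0,0,0.8,0.5,-0.8,0,1]]'
python3 -c "
from h import *
delta([.4445,-.118,.2],.02)"
```

```text
t: 0.72
tool_pos: [0.2754, -0.4458, 0.2307]
tool_rot: [-3.14, -0.043, 0.001]
contact_force: [0.5, -0.2, 0.0]
opening: 0.0855
grip_force: 0.0
t 0.72 pos [ 0.2754 -0.4458  0.2307] turn [-0.01  0.    0.08] shift now [  5.93 -10.77   1.03] shift in goal axes [  5.85 -10.81   1.02]
```

```bash

python3 -m jog '[[0,0,0.08,0.5,-1,0,1],[0,0,0,0.5,-1,0,1],[0,0,0,0.5,-1,0,1],[0,0,0,0.5,-1,0,1],[0,0,0,0.5,-1,0,1]]'
python3 -m jog '[[0,0,0,0.6,-1,0,1],[0,0,0,0.6,-1,0,1],[0,0,0,0.6,-1,0,1],[0,0,0,0.6,-1,0,1],[0,0,0,0.5,-0.8,0.2,1]]'
python3 -m jog '[[0,0,0,0,0,0,1],[0,0,0,0,0,0,1]]'
python3 -c "
from h import *
delta([.4445,-.118,.102],.02)
save('side','side1')
a=cv2.imread('pics/side1.png');cv2.imwrite('pics/side1_v.png',cv2.resize(a[60:220,250:450],None,fx=3.5,fy=3.5))"
```

```text
t: 1.35
tool_pos: [0.3468, -0.294, 0.2308]
tool_rot: [-3.141, -0.035, 0.001]
contact_force: [0.0, -0.2, 0.8]
opening: 0.0855
grip_force: 0.0
t: 1.98
tool_pos: [0.4309, -0.1481, 0.2254]
tool_rot: [3.141, 0.037, 0.001]
contact_force: [-0.0, 0.3, -0.1]
opening: 0.0855
grip_force: 0.0
t: 2.22
tool_pos: [0.43, -0.1496, 0.225]
tool_rot: [3.141, 0.036, -0.001]
contact_force: [0.4, 0.6, 0.0]
opening: 0.0857
grip_force: 0.0
t 2.23 pos [ 0.43   -0.1496  0.225 ] turn [0.   0.01 0.03] shift now [ 0.51 -1.04  4.1 ] shift in goal axes [ 0.5  -1.04  4.1 ]
```

View pics/side1_v.png

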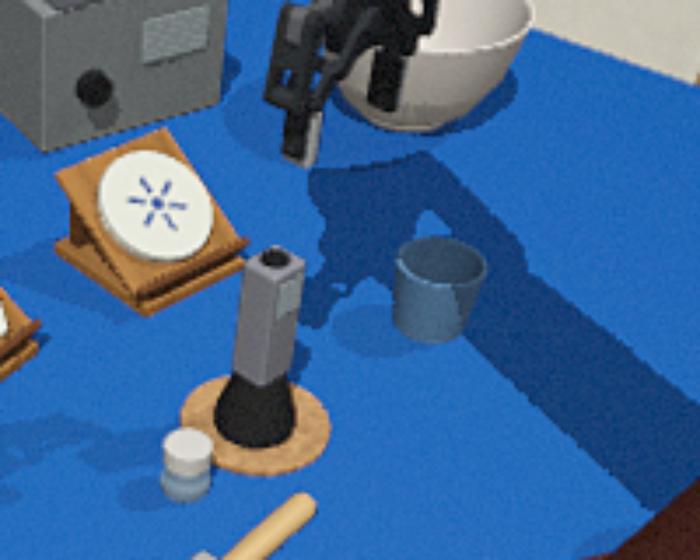

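The view is clear: the gripper is still to the right of the thermometer, with its fingers along y. I'll centre it and descend.

```bash

python3 -m jog '[[0,0,0.03,0.25,-0.54,0,1],[0,0,0,0.25,-0.5,0,1],[0,0,0,0,0,0,1],[0,0,0,0,0,0.6,1],[0,0,0,0,0,0.7,1]]'
python3 -m jog '[[0,0,0,0,0,0.7,1],[0,0,0,0,0,0.7,1],[0,0,0,0,0,0.7,1],[0,0,0,0,0,0.7,1],[0,0,0,0,0,0,1]]'
python3 -c "
from h import *
delta([.4445,-.118,.102],.02)
save('side','side2')
a=cv2.imread('pics/side2.png');cv2.imwrite('pics/side2_v.png',cv2.resize(a[60:220,250:450],None,fx=3.5,fy=3.5))"
```

```text
t: 2.9
tool_pos: [0.4445, -0.1182, 0.1851]
tool_rot: [3.141, 0.031, 0.0]
contact_force: [0.7, -0.2, 0.1]
opening: 0.0854
grip_force: 0.0
t: 3.52
tool_pos: [0.4424, -0.1172, 0.0992]
tool_rot: [-3.139, -0.031, 0.009]
contact_force: [-0.6, 0.1, 0.5]
opening: 0.0855
grip_force: 0.0
t 3.52 pos [ 0.4424 -0.1172  0.0992] turn [-0.03  0.06 -0.01] shift now [ 0.07  0.03 -0.09] shift in goal axes [ 0.07  0.03 -0.09]
```

View pics/side2_v.png

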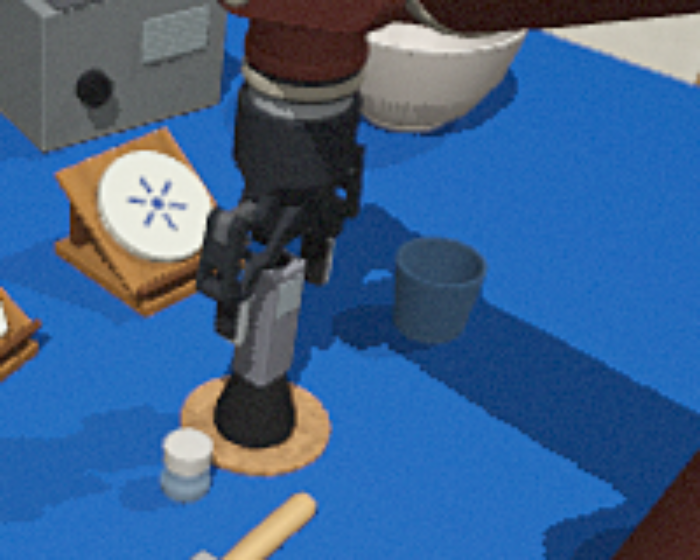

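The handle is centred between the fingers, so I'll close.

```bash

python3 -m jog '[[0,0,0,0,0,0,-1],[0,0,0,0,0,0,-1],[0,0,0,0,0,0,-1],[0,0,0,0,0,0,-1],[0,0,0,0,0,0,-1]]' 70
python3 -m jog '[[0,0,0,0,0,0,-1],[0,0,0,0,0,0,-1],[0,0,0,0,0,0,-1],[0,0,0,0,0,0,-1]]'
python3 -c "
from h import *
delta([.4445,-.118,.102],.02);print(status.get_obs()['tool_rot'])"
```

```text
t: 4.2
tool_pos: [0.4455, -0.1182, 0.1033]
tool_rot: [3.14, 0.032, 0.003]
contact_force: [0.7, -0.8, 4.6]
opening: 0.0338
grip_force: 67.8
t: 4.7
tool_pos: [0.4455, -0.1182, 0.1033]
tool_rot: [3.14, 0.032, 0.003]
contact_force: [0.9, -0.6, 5.4]
opening: 0.0342
grip_force: 67.9
t 4.7 pos [ 0.4455 -0.1182  0.1033] turn [ 0.01 -0.02  0.  ] shift now [-0.03 -0.01  0.04] shift in goal axes [-0.03 -0.01  0.04]
[3.14032508e+00 3.16778789e-02 2.87221861e-03]
```

```bash

python3 -m jog '[[0,0,0,0,0,-0.5,-1],[0,0,0,0,0,-0.9,-1],[0,0,0,0,0,-1,-1],[0,0,0,0,0,-1,-1],[0,0,0,0,0,-1,-1]]'
python3 -m jog '[[0,0,0,0,0,0,-1],[0,0,0,0,0,0,-1]]'
python3 -c "
from h import *
delta([.56,-.0246,.234],.117,np.radians(32))"
```

```text
t: 5.32
tool_pos: [0.4438, -0.1171, 0.2344]
tool_rot: [-3.14, -0.032, 0.004]
contact_force: [0.2, -0.3, -3.4]
opening: 0.0338
grip_force: 67.6
t: 5.58
tool_pos: [0.4438, -0.1173, 0.2325]
tool_rot: [-3.14, -0.032, 0.004]
contact_force: [-0.3, 0.5, -3.7]
opening: 0.0342
grip_force: 67.8
t 5.58 pos [ 0.4438 -0.1173  0.2325] turn [ 0.29  6.43 -1.09] shift now [ 3.93 -3.01 -0.06] shift in goal axes [ 3.6  -2.62  2.19]
```

```bash

python3 -m jog '[[0,0,0,0.6,-0.5,0,-1],[0,0,0,0.8,-0.6,0,-1],[0,0,0,0.9,-0.7,-0.1,-1],[0,0,0,0.9,-0.7,0,-1],[0,0,0,0.7,-0.5,0,-1]]'
python3 -m jog '[[0.04,0.7,-0.12,0,0,0,-1],[0.04,0.7,-0.12,0,0,0,-1],[0.04,0.7,-0.12,0,0,0,-1],[0.04,0.7,-0.12,0,0,0,-1],[0.04,0.7,-0.12,0,0,0,-1]]'
python3 -m jog '[[0.04,0.7,-0.12,0,0,0,-1],[0.04,0.7,-0.12,0,0,0,-1],[0.04,0.7,-0.12,0,0,0,-1],[0.04,0.7,-0.12,0,0,0,-1],[0,0,0,0,0,0,-1]]'
python3 -m jog '[[0,0,0,0,0,0,-1],[0,0,0,0,0,0,-1]]'
python3 -c "
from h import *
delta([.569,-.0236,.219],.117,np.radians(32))"
```

```text
t: 6.2
tool_pos: [0.5594, -0.0242, 0.2343]
tool_rot: [-3.14, -0.033, 0.007]
contact_force: [0.6, -0.5, -2.8]
opening: 0.034
grip_force: 67.9
t: 6.82
tool_pos: [0.5583, -0.0251, 0.234]
tool_rot: [-3.082, -0.113, -0.469]
contact_force: [-0.1, 0.2, -2.8]
opening: 0.0338
grip_force: 68.1
t: 7.45
tool_pos: [0.5577, -0.0251, 0.2332]
tool_rot: [-2.985, -0.173, -0.832]
contact_force: [0.0, -1.0, -3.3]
opening: 0.0334
grip_force: 68.2
t: 7.7
tool_pos: [0.56, -0.0253, 0.2371]
tool_rot: [-2.984, -0.175, -0.84]
contact_force: [0.1, -0.3, -2.5]
opening: 0.0337
grip_force: 68.2
t 7.7 pos [ 0.56   -0.0253  0.2371] turn [-0.05  0.1  -0.02] shift now [-0.06 -0.02  0.67] shift in goal axes [-0.06 -0.02  0.67]
```

```bash

python3 -m jog '[[-0.05,0.1,-0.02,-0.06,-0.02,0.3,-1],[0,0,0,0,0,0.35,-1],[0,0,0,0,0,0,-1],[0,0,0,0,0,0,-1],[0,0,0,0,0,0,-1]]'
python3 -c "
from h import *
delta([.569,-.0236,.219],.117,np.radians(32))
save('side','side3');save('top','top3')
a=cv2.imread('pics/side3.png')[60:220,170:330];b=cv2.imread('pics/top3.png')[60:220,220:380]
cv2.imwrite('pics/v3.png',cv2.resize(np.hstack([a,b]),None,fx=2.5,fy=2.5,interpolation=cv2.INTER_CUBIC))
n=R.from_euler('z',.117).apply([-np.sin(.5585),0,np.cos(.5585)]);c=np.array([.6675,-.012,.0606])
print(proj('side3',[c+n*.09,c+n*.234,c]),proj('top3',[c+n*.09,c+n*.234,c]))"
```

```text
t: 8.32
tool_pos: [0.5687, -0.0238, 0.2203]
tool_rot: [-2.984, -0.175, -0.858]
contact_force: [-0.9, 0.1, -2.8]
opening: 0.0335
grip_force: 68.2
t 8.32 pos [ 0.5687 -0.0238  0.2203] turn [ 0.   -0.02  0.  ] shift now [-0.01 -0.01  0.04] shift in goal axes [-0.01 -0.01  0.04]
[[245.50312083 126.32537492]
 [270.98243725  90.92107782]
 [232.41786485 144.50774224]] [[299.12456969 135.59761873]
 [313.72728826 157.4020559 ]
 [292.275902   125.37134862]]
```

View pics/v3.png

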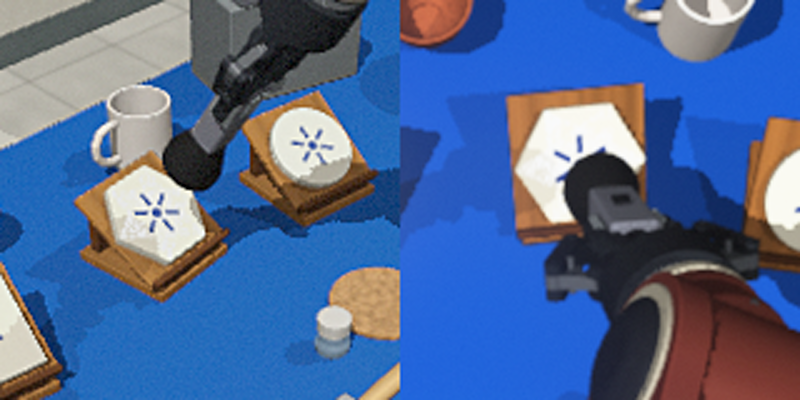

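The hood mouth is at about (192,167) in the side crop and (600,185) in the top crop. Both match the predicted (189,166) and (598,189). I'll hold here for two seconds.

```bash

python3 -m jog '[[0,0,0,0,0,0,-1],[0,0,0,0,0,0,-1],[0,0,0,0,0,0,-1],[0,0,0,0,0,0,-1],[0,0,0,0,0,0,-1]]' >/dev/null
python3 -m jog '[[0,0,0,0,0,0,-1],[0,0,0,0,0,0,-1],[0,0,0,0,0,0,-1],[0,0,0,0,0,0,-1],[0,0,0,0,0,0,-1]]' >/dev/null
python3 -m jog '[[0,0,0,0,0,0,-1],[0,0,0,0,0,0,-1],[0,0,0,0,0,0,-1],[0,0,0,0,0,0,-1],[0,0,0,0,0,0,-1]]' >/dev/null
python3 -m jog '[[0,0,0,0,0,0,-1],[0,0,0,0,0,0,-1],[0,0,0,0,0,0,-1],[0,0,0,0,0,0,-1]]'
python3 -m jog '[[0,0,0,0,0,-0.3,-1],[0,0,0,0,0,-0.5,-1],[0,-0.4,0,0,0,0,-1],[-0.04,-0.7,0.12,0,0,0,-1],[-0.04,-0.7,0.12,0,0,0,-1]]'
python3 -m jog '[[-0.04,-0.7,0.12,0,0,0,-1],[-0.04,-0.7,0.12,0,0,0,-1],[-0.04,-0.7,0.12,0,0,0,-1],[-0.04,-0.7,0.12,0,0,0,-1],[-0.04,-0.7,0.12,0,0,0,-1]]'
python3 -m jog '[[-0.04,-0.7,0.12,0,0,0,-1],[0,-0.5,0.12,0,0,0,-1],[0,0,0,0,0,0,-1],[0,0,0,0,0,0,-1]]'
python3 -c "
from h import *
delta([.4455,-.119,.225],.02)"
```

```text
t: 10.8
tool_pos: [0.5685, -0.0238, 0.2198]
tool_rot: [-2.984, -0.175, -0.857]
contact_force: [0.4, -0.1, -3.1]
opening: 0.0335
grip_force: 68.2
t: 11.42
tool_pos: [0.5561, -0.0254, 0.2409]
tool_rot: [-3.055, -0.144, -0.62]
contact_force: [-0.4, -0.0, -3.2]
opening: 0.0337
grip_force: 68.2
t: 12.05
tool_pos: [0.5565, -0.0253, 0.2408]
tool_rot: [-3.137, -0.063, -0.15]
contact_force: [0.3, -0.6, -3.3]
opening: 0.0337
grip_force: 68.2
t: 12.55
tool_pos: [0.5561, -0.0252, 0.2403]
tool_rot: [3.138, 0.031, -0.012]
contact_force: [0.2, -0.5, -2.6]
opening: 0.0337
grip_force: 68.2
t 12.55 pos [ 0.5561 -0.0252  0.2403] turn [ 0.04  0.08 -0.01] shift now [-3.74  3.05  0.55] shift in goal axes [-3.75  3.05  0.51]
```

```bash

python3 -m jog '[[0.04,0.08,-0.01,-0.6,0.5,0,-1],[0,0,0,-0.8,0.65,0,-1],[0,0,0,-0.8,0.65,0.1,-1],[0,0,0,-0.8,0.65,0.2,-1],[0,0,0,-0.75,0.6,0.2,-1]]'
python3 -m jog '[[0,0,0,0,0,0,-1],[0,0,0,0,0,0,-1],[0,0,0,0,0,0,-1]]'
python3 -c "
from h import *
delta([.4455,-.119,.1043],.02)"
```

```text
t: 13.18
tool_pos: [0.4443, -0.1196, 0.2256]
tool_rot: [3.141, 0.032, 0.0]
contact_force: [0.3, -1.3, -2.9]
opening: 0.0341
grip_force: 68.4
t: 13.55
tool_pos: [0.4458, -0.1186, 0.2259]
tool_rot: [3.141, 0.033, -0.0]
contact_force: [0.3, -0.2, -2.2]
opening: 0.0338
grip_force: 68.6
t 13.55 pos [ 0.4458 -0.1186  0.2259] turn [0.   0.   0.01] shift now [-0.01  0.01  4.05] shift in goal axes [-0.01  0.01  4.05]
```

```bash

python3 -m jog '[[0,0,0,0,0,0.7,-1],[0,0,0,0,0,0.8,-1],[0,0,0,0,0,0.8,-1],[0,0,0,0,0,0.7,-1],[0,0,0,0,0,0.5,-1]]'
python3 -m jog '[[0,0,0,0,0,0.25,-1],[0,0,0,0,0,0,-1],[0,0,0,0,0,0,-1]]'
python3 -c "
from h import *
delta([.4455,-.119,.1033],.02)"
```

```text
t: 14.18
tool_pos: [0.4452, -0.1185, 0.1195]
tool_rot: [-3.141, -0.033, 0.003]
contact_force: [-1.1, -0.5, -2.0]
opening: 0.0334
grip_force: 68.6
t: 14.55
tool_pos: [0.4458, -0.1193, 0.1139]
tool_rot: [3.141, 0.032, 0.001]
contact_force: [0.2, 0.1, -2.7]
opening: 0.0336
grip_force: 68.6
t 14.55 pos [ 0.4458 -0.1193  0.1139] turn [ 0.01 -0.    0.  ] shift now [-0.01 -0.01  0.35] shift in goal axes [-0.01 -0.01  0.35]
```

```bash

python3 -m jog '[[0,0,0,0,0,0.12,-1],[0,0,0,0,0,0.1,-1],[0,0,0,0,0,0.06,-1],[0,0,0,0,0,0.03,-1],[0,0,0,0,0,0,-1]]'
python3 -m jog '[[0,0,0,0,0,0.03,-1],[0,0,0,0,0,0,-1],[0,0,0,0,0,0,-1]]'
```

```text
t: 15.18
tool_pos: [0.445, -0.119, 0.1036]
tool_rot: [3.141, 0.032, -0.002]
contact_force: [0.6, -0.2, -2.8]
opening: 0.0336
grip_force: 68.5
t: 15.55
tool_pos: [0.4453, -0.1191, 0.1033]
tool_rot: [3.141, 0.032, -0.001]
contact_force: [-1.6, 0.1, 2.6]
opening: 0.034
grip_force: 68.8
```

Force went from -2.8 to +2.6 N, so the hood is on the mat. I'll release and then retreat upward.

```bash

python3 -m jog '[[0,0,0,0,0,0,0],[0,0,0,0,0,0,0.3],[0,0,0,0,0,0,1],[0,0,0,0,0,0,1],[0,0,0,0,0,0,1]]' 20
python3 -m jog '[[0,0,0,0,0,0,1],[0,0,0,0,0,0,1],[0,0,0,0,0,-0.3,1],[0,0,0,0,0,-0.6,1],[0,0,0,0,0,-0.8,1]]'
python3 -m jog '[[0,0,0,0,0,-0.9,1],[0,0,0,0,0,-0.9,1],[0,0,0,0,0,-0.9,1],[0,0,0,-0.4,0.8,0,1],[0,0,0,-0.4,0.8,0,1]]'
python3 -m jog '[[0,0,0,-0.4,0.9,0,1],[0,0,0,-0.4,0.9,0,1],[0,0,0,-0.4,0.9,0,1],[0,0,0,0,0,0,1],[0,0,0,0,0,0,1]]'
python3 -c "
from h import *
save('side','side4');save('top','top4')
a=cv2.imread('pics/side4.png')[100:260,230:390];b=cv2.imread('pics/top4.png')[150:310,260:420]
cv2.imwrite('pics/v4.png',cv2.resize(np.hstack([a,b]),None,fx=2.5,fy=2.5,interpolation=cv2.INTER_CUBIC))"
```

```text
t: 16.18
tool_pos: [0.4451, -0.119, 0.1028]
tool_rot: [3.141, 0.032, -0.002]
contact_force: [0.2, 0.0, 0.1]
opening: 0.0856
grip_force: 0.0
t: 16.8
tool_pos: [0.4451, -0.119, 0.1552]
tool_rot: [3.141, 0.032, -0.002]
contact_force: [0.6, -0.1, -0.2]
opening: 0.0855
grip_force: 0.0
t: 17.42
tool_pos: [0.4225, -0.1681, 0.2373]
tool_rot: [3.139, 0.034, 0.003]
contact_force: [0.1, -0.7, -0.4]
opening: 0.0851
grip_force: 0.0
t: 18.05
tool_pos: [0.3882, -0.249, 0.2358]
tool_rot: [3.141, 0.032, -0.0]
contact_force: [0.4, -0.6, -0.1]
opening: 0.0854
grip_force: 0.0
```

View pics/v4.png

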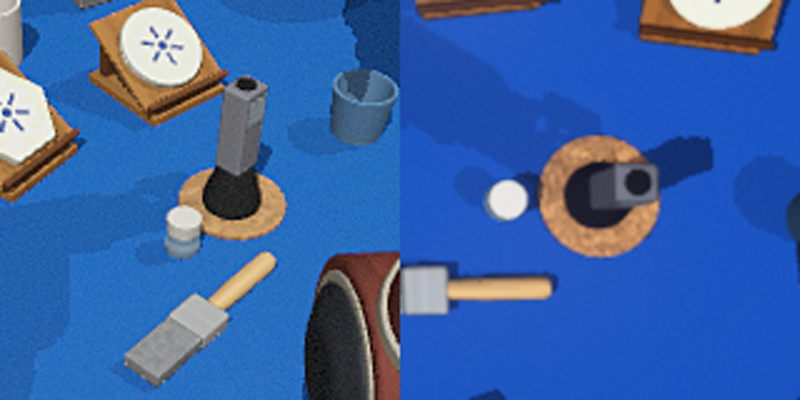

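The thermometer stands upright in the middle of the mat, with its hood at about (237,195) in the side crop. The pot and brush haven't moved, and the gripper is clear.

```bash
python3 -c "
from h import *
print(finish_job())"
```

```text
the job is handed in; nothing more can be done
None
```

I held the thermometer about 90 mm from the six-sided tile, square to it, for over two seconds, then stood it upright in the middle of its cork mat, let go, and handed the job in at about 18 s; no verdict was returned.

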